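# Pulse-spin the loaded microcentrifuge

## Robot

A 6-joint arm with a two-finger parallel gripper is mounted at the origin on the work surface. World frame = base frame: x ahead of the robot, y to its left, z up, the work surface at z = 0. Lengths are in m, angles in rad, forces in N, time in s.
With the tool pointing down it reaches from about 0.275 to 0.875 m from the base axis. Payload 12.5 kg.
Tool frame: the origin (TCP) lies on the centre line of the jaws, within the pads' length; the fingertips stand r.finger_overhang ahead of it and the grasp point (between the pads) lies 3 mm ahead of it (r.finger_overhang is the distance from the TCP to the fingertips, in m); z points along the fingers, y is the line along which they close (so a half turn about z gives the same grasp; the last joint's range is limited). The gripper opens to 85 mm and grips with 20 to 120 N. Pads are 22 mm wide; open, the fingers measure 114 mm over their backs; the gripper's body (76 mm by 85 mm) begins 54 mm behind the grasp point. The pads swing forward as they close: fully open they stand 13 mm farther back than shut.
Start: joints at [1.152, 0.351, 1.652, -0, 1.139, -0.085], TCP at [0.18, 0.52, 0.233] pointing down, gripper open.
Joint ranges: [-2.75, 2.75], [-0.79, 2.1], [0.01, 2.65], [-1.57, 4.71], [0.07, 3.14], [-2.87, 2.87]. Speed limits (rad/s): [2.22, 2.22, 2.79, 3.14, 3.14, 3.14].

## Interface

Orientations are given as a unit quaternion [x, y, z, w].
In Python, from cell import r, optics gives the robot as it stands. The module is installed in compiled form; this text tells all that it offers. Calls block until the motion is done:
- r.move_to(position, orientation): joint-space move of the TCP to a pose.
- r.move_linear(position, rot=None, vel=0.15): straight line of the TCP; rot=None keeps the orientation; vel is the mean speed in m/s.
- r.set_joints(angles): joint-space move.
- r.set_gripper(opening, squeeze=None): opening from 0.0 (shut) to 1.0 (fully open); squeeze is the grip in N (None keeps the last); returns when the fingers have stopped.
- r.sleep(seconds).
- r.inverse_kinematics(position, orientation): joint angles nearest the present ones, or None.
- optics.get_image(name): name is "scene" or "top" or "wrist"; returns a dict with "pixels" (400x640x3 uint8, red, green, blue), "depth" (400x640 float32, m along the optical axis (not along the pixel's ray), 0 where there is no reading), "fx", "fy", "cx", "cy" (pixels), "camera_from_world" (4x4, takes a point from world to camera coordinates); the wrist camera has in their place "mount" (4x4, takes a point from camera to tool coordinates, whose origin is the TCP and whose axes are the flange's). Camera axes: x right, y down, z forward; pixel columns grow to the right and rows downward; lengths in m; the calibration is good to about 2 mm. A picture is of the moment at which its call begins: read the wrist's pose just before it.
A pose or a line that the arm cannot do raises r.PlanningError and nothing moves.
- r.hand_in(): hands the job in; it is judged then, once.
Readings, each from a call of its own:
- r.current_t(): time.
- r.current_q(): joint angles.
- r.current_qvel(): joint speeds.
- r.current_effort(): joint torques, N m.
- r.current_tool_pos(): TCP position.
- r.current_ee_rot(): TCP orientation.
- r.current_contact_force(): force on the tool from outside, world axes, zero at the start.
- r.current_torque(): the same for the moment, N m.
- r.current_opening(): opening from 0.0 (shut) to 1.0 (fully open).
- r.current_finger_force(): force on a finger pad.
Only numpy, scipy, OpenCV 4.12 (cv2) and the standard library are available. Lean on these libraries where they do the work, as an engineer would, in place of code of your own. Each camera call takes 0.05 s, during which the arm holds its last target. There are 200 camera calls.

## Task

Give the tubes in the benchtop centrifuge a short spin: push its half-open lid fully shut, then reach a fingertip into the recessed well on the control panel and keep the sunken pulse key fully pressed for at least three seconds before letting go. Leave the two raised keys beside the well unpressed, do not throw the lid right back, and leave the bottle, jar, tube rack and tip box standing where they are.

Things in the scene. Friction and masses are not known exactly. Their poses are not given: they have to be found in the camera images.
- centrifuge: White benchtop microcentrifuge, 260 mm deep (x), 220 mm wide (y), 118 mm high, fixed to the bench. Origin: centre of its underside, on the bench; x points from its front (control panel) to its back (lid hinge), y across it, z up. The control panel takes up the front 87 mm of the top and slopes 10 degrees down towards the front; behind it is the round rotor chamber under the lid.
- lid (a joint): Angle of the lid, rad: 0 fully shut, grows as its front edge rises (1.35 at most). It starts half open. The friction hinge holds it wherever it is left; about 1 to 4 N pressed on its front bar closes it.
- lid_hinge (a point): Middle of the lid's hinge line, fixed to the machine, 122 mm behind the machine's origin and 121 mm above the bench. The hinge line runs along the machine's y.
- lid_edge (a point): Point on the lid's upper face on its centre line, 152 mm in front of the hinge line and 6 mm above it when shut; moves with the lid, its x axis lying in the lid towards the hinge and z out of the upper face. The lid is a grey frame 196 mm wide round a clear window with a low clear dome (12 mm high, 116 mm across); its front frame bar runs from 142 to 162 mm in front of the hinge, with a 60 mm wide thumb tab that reaches 11 mm further forward.
- well_mouth (a point): Centre of the mouth of the recessed finger well in the panel, in the plane of the panel face; z points out of the panel (10 degrees from vertical, leaning to the front), x towards the lid, y across the machine. The well is 40 mm (x) by 54 mm (y), upright walls square to the panel, floor 21 mm down. It is the only recess in the panel, its centre 55 mm to the -y side of the machine's centre line and about 108 mm above the bench.
- pulse_key_top (a point): Centre of the top face of the pulse key, a grey key 22 mm (x) by 32 mm (y) in the middle of the well, its top 16 mm below the mouth when not pressed; same axes as the mouth, moves with the key.
- pulse_key (a joint): Travel of the pulse key into the panel, m: 0 released, 0.004 fully pressed (bottomed). A spring pushes back with 1.4 N at the start and 4.2 N when bottomed and returns it when let go.
- start_key (a joint): Travel of the start key, m, 0 released, 0.004 bottomed: a raised grey key 20 mm square standing 5 mm proud of the panel, its centre 61 mm to the machine's +y side of the well's centre and 17 mm nearer the lid. Same spring. Not to be pressed.
- stop_key (a joint): Travel of the stop key, m, as the start key, 34 mm nearer the front than the start key. Not to be pressed.
- tube_rack: Loose white tube rack, 66 x 96 x 51 mm high, origin under its centre. Bystander beside the machine.
- reagent_bottle: Loose amber bottle with orange cap, 52 mm across, 88 mm high, origin under its centre. Bystander.
- sample_jar: Loose clear jar with white cap, 60 mm across, 70 mm high, origin under its centre. Bystander.
- tip_box: Loose grey box with clear cover, 72 x 102 x 61 mm high, origin under its centre. Bystander.

How it is judged:
By the outcome, as a careful person would: the job done as asked, in the order asked, and still so for the second after the job is handed in, with the robot touching nothing.
It also fails if it takes over 48 s, if anything falls off the work surface, if the arm or the gripper's body presses on something with over 40 N, if the wrist force passes 120 N, or if a joint passes its speed limit or range.

## Working session

There is one attempt and no reset: what is moved stays moved. The work goes in short steps, each a Python script; the robot and the scene stay as the last script left them, time stands still between calls to the robot, and variables do not carry over. Pictures are saved under pics/ and viewed, at most 10 in all, crops included, and the job is handed in when it is done.

```bash
mkdir -p pics && cat > h.py <<'E'
from cell import r, optics
import numpy as np, cv2
def grab(n):
    d=optics.get_image(n); return d
def save(d,f,crop=None,scale=1):
    p=d["pixels"][:,:,::-1]
    if crop: p=p[crop[1]:crop[3],crop[0]:crop[2]]
    cv2.imwrite("pics/"+f,cv2.resize(p,None,fx=scale,fy=scale))
def cloud(d,T=None):
    v,u=np.mgrid[0:400,0:640]; z=d["depth"].astype(float)
    P=np.stack([(u-d["cx"])/d["fx"]*z,(v-d["cy"])/d["fy"]*z,z],-1)
    if T is None: T=np.linalg.inv(d["camera_from_world"])
    W=P@T[:3,:3].T+T[:3,3]; W[z==0]=np.nan; return W
E
python3 - <<'E'
from h import *
a=grab("top");b=grab("scene")
save(a,"top.png");save(b,"scene.png")
np.save("top.npy",cloud(a));np.save("scene.npy",cloud(b))
np.save("topK.npy",a,allow_pickle=True);np.save("sceneK.npy",b,allow_pickle=True)
print(r.finger_overhang,r.current_tool_pos(),r.current_ee_rot(),r.current_t())
print(np.linalg.inv(a["camera_from_world"]).round(3),np.linalg.inv(b["camera_from_world"]).round(3))
E
```

```text
0.022 [0.18007092 0.51939941 0.23225332] [ 1.66112722e-01  9.86106654e-01 -4.65331153e-04 -1.16177603e-04] 0.1
[[ 5.00e-02 -9.74e-01  2.23e-01  4.15e-01]
 [-9.99e-01 -4.80e-02  1.20e-02  6.80e-02]
 [-1.00e-03 -2.23e-01 -9.75e-01  1.07e+00]
 [ 0.00e+00  0.00e+00  0.00e+00  1.00e+00]] [[ 0.485  0.594 -0.642  1.178]
 [ 0.875 -0.318  0.366 -0.263]
 [ 0.013 -0.739 -0.674  0.686]
 [ 0.     0.     0.     1.   ]]
```

View pics/top.png

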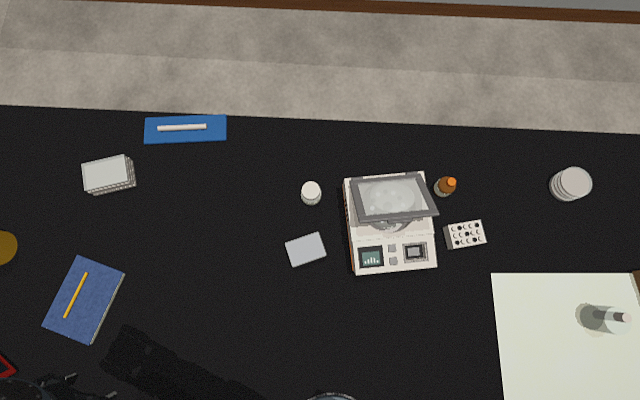

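View pics/scene.png

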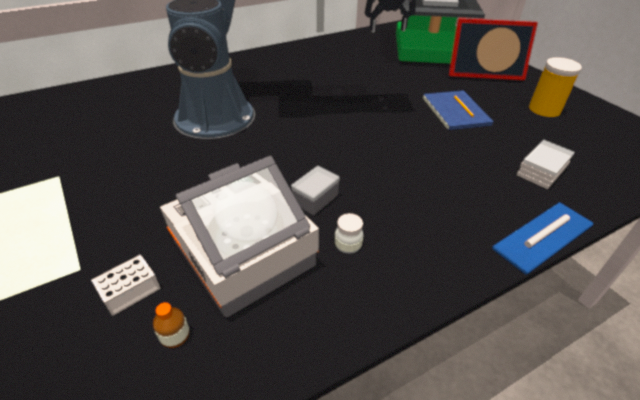

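The top view shows the machine at u 345–437, v 172–275. Its panel faces the robot, with the well near (415,252), the raised keys near (392,248) and (392,261), and the lid bar running from about (357,223) to (437,216). The jar is at (311,193), the bottle at (446,187), the rack at (465,234) and the tip box at (305,249).

```bash
python3 - <<'E'
from h import *
W=np.load("top.npy"); d=np.load("topK.npy",allow_pickle=True).item()
save(d,"topc.png",(335,165,495,285),5)
for (u,v) in [(415,252),(415,258),(415,243),(392,248),(392,261),(370,256),(350,232),(428,232),(356,270),(430,266),(425,242),(360,243),(360,220),(400,218),(432,214),(356,180),(420,176),(311,190),(448,183),(465,234),(305,249)]:
    print((u,v),W[v,u].round(4),d["pixels"][v,u])
E
```

```text
(415, 252) [ 0.5077 -0.1956  0.0958] [159 154 152]
(415, 258) [ 0.4924 -0.1975  0.0881] [154 148 136]
(415, 243) [ 0.5298 -0.1913  0.1129] [157 153 147]
(392, 248) [ 0.5133 -0.13    0.1149] [159 157 154]
(392, 261) [ 0.4797 -0.1307  0.1118] [158 155 152]
(370, 256) [ 0.4899 -0.073   0.1111] [103 130 121]
(350, 232) [ 0.5509 -0.0188  0.1101] [141 141 132]
(428, 232) [ 0.5601 -0.2247  0.1179] [218 213 203]
(356, 270) [ 0.4521 -0.0376  0.1061] [220 216 204]
(430, 266) [ 0.4724 -0.2335  0.1004] [224 216 206]
(425, 242) [ 0.5337 -0.2176  0.1134] [136 132 130]
(360, 243) [ 0.5224 -0.0456  0.1147] [216 214 204]
(360, 220) [ 0.566  -0.0323  0.216 ] [120 115 116]
(400, 218) [ 0.5748 -0.1271  0.2203] [124 120 117]
(432, 214) [ 0.5894 -0.2053  0.2151] [127 124 122]
(356, 180) [ 0.6896 -0.029   0.1327] [108 106 103]
(420, 176) [ 0.7078 -0.2001  0.1379] [110 107 105]
(311, 190) [0.6718 0.0924 0.0705] [215 211 199]
(448, 183) [ 0.7077 -0.2942  0.0848] [201 121  46]
(465, 234) [ 0.5703 -0.3515  0.0472] [86 81 75]
(305, 249) [0.504  0.1004 0.0629] [181 183 184]
```

View pics/topc.png

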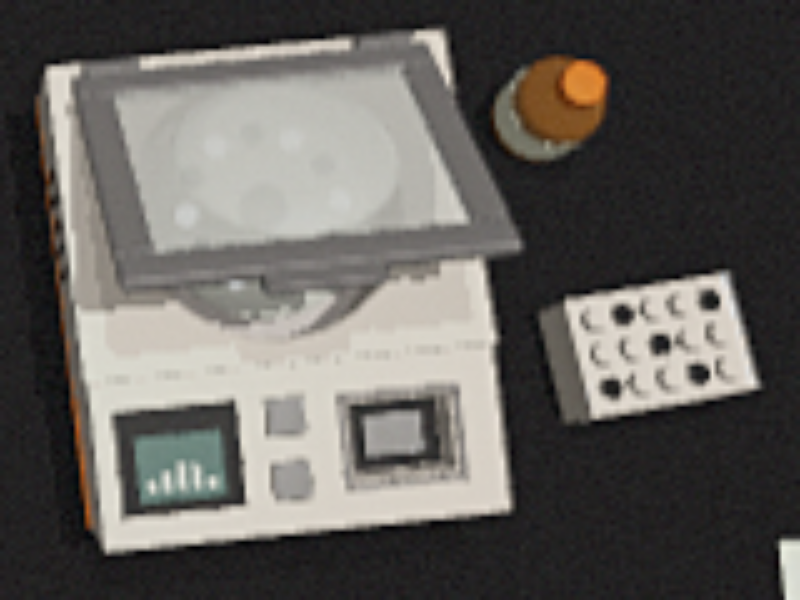

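The crop shows the well mouth with corners near crop (337,393), (457,386), (468,482) and (347,490). The key is near (393,435), the start and stop keys near (285,415) and (291,480), and the panel front edge runs from (105,552) to (512,510).

```bash
cat >> h.py <<'E'
from scipy.spatial.transform import Rotation as Ro
def ray(d,u,v,z):
    T=np.linalg.inv(d["camera_from_world"]); g=T[:3,:3]@np.array([(u-d["cx"])/d["fx"],(v-d["cy"])/d["fy"],1]); o=T[:3,3]
    return o+g*(z-o[2])/g[2]
E
python3 - <<'E'
from h import *
d=np.load("topK.npy",allow_pickle=True).item()
f=lambda x,y,z: ray(d,335+(x+.5)/5-.5,165+(y+.5)/5-.5,z)
FL,FR,BL,BR=f(105,552,.103),f(512,510,.103),f(45,65,.118),f(447,30,.118)
print(FL,FR,BL,BR,[np.linalg.norm((a-b)[:2]) for a,b in((FL,FR),(BL,BR),(FL,BL),(FR,BR))])
v=(FL-FR)+(BL-BR); y1=np.arctan2(-v[0],v[1]); w=(BL-FL)+(BR-FR); y2=np.arctan2(w[1],w[0])
print("yaw",y1,y2); yaw=(y1+y2)/2
R=Ro.from_euler('z',yaw).as_matrix(); c=(FL+FR+BL+BR)/4; c[2]=0; print("origin",c,yaw)
toM=lambda p:R.T@(p-c)
m=np.mean([f(*p,.108) for p in((337,393),(457,386),(468,482),(347,490))],0); print("mouth",m,toM(m))
k=f(393,435,.092);print("key",k,toM(k))
for p in((285,415),(291,480)): q=f(*p,.113);print("keys",q,toM(q))
# lid bar points from the depth cloud
W=(np.load("top.npy").reshape(-1,3)-c)@R
s=W[(abs(W[:,1])<.09)&(W[:,0]>-.06)&(W[:,0]<.13)&(W[:,2]>.15)&(W[:,2]<.3)]
th=np.arctan2(s[:,2]-.121,.122-s[:,0]); rr=np.hypot(s[:,2]-.121,.122-s[:,0]); k=(rr>.14)&(rr<.17)
print("lid",len(s),np.median(th[k]),rr.max(),k.sum())
E
```

```text
[ 0.43923011 -0.03724072  0.103     ] [ 0.47155845 -0.25109806  0.103     ] [0.69908323 0.003662   0.118     ] [ 0.73009146 -0.21709881  0.118     ] [np.float64(0.2162870385925836), np.float64(0.22292788946974487), np.float64(0.26305261207290825), np.float64(0.2607590190613314)]
yaw 0.14471057530808812 0.14349754268094522
origin [ 0.58499081 -0.1254439   0.        ] 0.14410405899451667
mouth [ 0.50628073 -0.19240783  0.108     ] [-0.08751066 -0.05496663  0.108     ]
key [ 0.50887653 -0.19178842  0.092     ] [-0.08485281 -0.0547264   0.092     ]
keys [ 0.51454349 -0.12936714  0.113     ] [-0.07028053  0.00623407  0.113     ]
keys [ 0.48074777 -0.13257792  0.113     ] [-0.10418705  0.00790983  0.113     ]
lid 2636 0.6449324270526962 0.17374657286463813 608
```

```bash
cat >> h.py <<'E'
C=np.array([0.5850,-0.1254,0]);YAW=0.1441;RM=Ro.from_euler('z',YAW).as_matrix();OH=r.finger_overhang
def pose(pm,tilt=0.,sgn=-1):
    """TCP position, quaternion for the fingertip at machine point pm; tilt leans the tool body to the front"""
    z=np.array([np.sin(tilt),0,-np.cos(tilt)]); y=np.array([0,-sgn,0]); x=np.cross(y,z)
    Rt=RM@np.stack([x,y,z],1)
    return C+RM@np.array(pm)-OH*Rt[:,2], Ro.from_matrix(Rt).as_quat()
def F(): return np.array(r.current_contact_force())
E
python3 - <<'E'
from h import *
def lidpt(th): return [.122-.152*np.cos(th)+.006*np.sin(th)+.011*np.clip(th/.3,0,1),0,.121+.152*np.sin(th)+.006*np.cos(th)]
p=r.current_tool_pos(); r.set_gripper(0.0)
print("open",r.current_opening())
for sgn in(-1,1):
    P,q=pose(lidpt(.8),0,sgn); j=r.inverse_kinematics(P,q); print(sgn,j)
r.move_linear([p[0],p[1],.36],vel=.25)
a=lidpt(.8)
P,q=pose([a[0],0,.30]); r.move_to(P,q)
print("F0",F(),r.current_t())
for th in np.arange(.7,-.001,-.07):
    P,q=pose(lidpt(th)); r.move_linear(P,vel=.08); f=F(); print(round(th,2),f.round(2),(np.array(r.current_tool_pos())-P).round(4))
    if np.linalg.norm(f)>20: break
print(r.current_t())
d=grab("wrist"); save(d,"w1.png")
E
```

```text
open -0.0016463174677444935
-1 [-2.67896004e-01  4.72606756e-01  1.40955320e+00 -4.44089210e-16
  1.25943270e+00 -1.98279233e+00]
1 [-2.67896004e-01  4.72606756e-01  1.40955320e+00 -4.44089210e-16
  1.25943270e+00  1.15880032e+00]
F0 [0.60828638 0.03999105 0.19595363] 4.2583
0.7 [ 1.41  0.22 -0.2 ] [ 0.0003 -0.0001  0.0006]
0.63 [ 0.79 -0.45  0.29] [-0.0001 -0.      0.0001]
0.56 [-0.98  1.01 -0.68] [-0.0001  0.     -0.    ]
0.49 [-0.3   0.56  0.01] [-0.0001  0.     -0.0001]
0.42 [-1.06  0.42 -0.38] [-0.0002  0.     -0.0002]
0.35 [ 0.73 -0.09 -0.25] [-0.0002  0.0001 -0.0002]
0.28 [-0.04  0.25 -1.06] [-0.0002  0.     -0.0002]
0.21 [ 0.07  0.07 -0.53] [-0.0002  0.     -0.0001]
0.14 [ 0.61  0.42 -0.31] [-0.0002  0.     -0.0002]
0.07 [-1.12  0.19 -0.26] [-0.0002  0.     -0.0001]
-0.0 [0.25 0.09 0.08] [-0.0003  0.0001 -0.0003]
8.2417
```

View pics/w1.png

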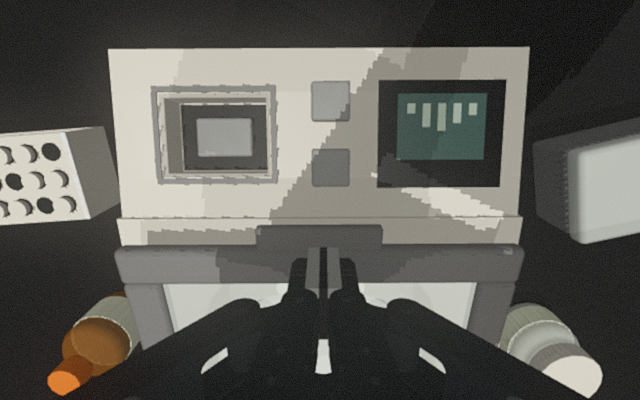

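The wrist view shows the lid down under the fingers, with its bar at v≈262 and tab at v≈237. The well is at (215,135) and the raised keys are at (330,100) and (330,167). The force reading doesn't show the lid against its stop yet, so I'll press on until it does.

```bash
python3 - <<'E'
from h import *
for dz in np.arange(.001,.013,.001):
    P,q=pose([-.030,0,.127-dz]); r.move_linear(P,vel=.03); r.sleep(.05)
    f=np.mean([F() for _ in range(5)],0); print(round(dz,4),f.round(2))
    if f[2]>9: break
P,q=pose([-.030,0,.20]); r.move_linear(P,vel=.15)
d=grab("top"); W=(cloud(d).reshape(-1,3)-C)@RM
for x0,x1 in((-.04,-.02),(.105,.122)):
  for y0,y1 in((-.095,-.05),(.05,.095)):
    s=W[(W[:,1]>y0)&(W[:,1]<y1)&(W[:,0]>x0)&(W[:,0]<x1)&(W[:,2]<.16)]; print(x0,y0,np.nanmedian(s[:,2]),len(s))
p=r.current_tool_pos();qq=r.current_ee_rot()
w=grab("wrist"); save(w,"w2.png")
T=np.eye(4);T[:3,:3]=Ro.from_quat(qq).as_matrix();T[:3,3]=p
np.save("w2.npy",dict(w,T=T@w["mount"]),allow_pickle=True)
print(r.current_t())
E
```

```text
0.001 [-0.   -0.18  0.12]
0.002 [-0.17 -0.15  0.81]
0.003 [-0.39 -1.32  0.45]
0.004 [-0.52  1.07 -0.08]
0.005 [0.53 0.59 0.19]
0.006 [-0.11  0.17  0.31]
0.007 [-0.61  0.27 -0.98]
0.008 [-0.3  -0.4  -0.25]
0.009 [ 0.64  0.31 -0.68]
0.01 [-0.03 -0.57  0.2 ]
0.011 [-0.02 -0.24 -1.15]
0.012 [0.21 0.09 0.9 ]
-0.04 -0.095 nan 0
-0.04 0.05 0.13524643095701894 141
0.105 -0.095 nan 0
0.105 0.05 0.12859614362972216 100
12.7083
  return np.nanmean(a, axis, out=out, keepdims=keepdims)
```

View pics/w2.png

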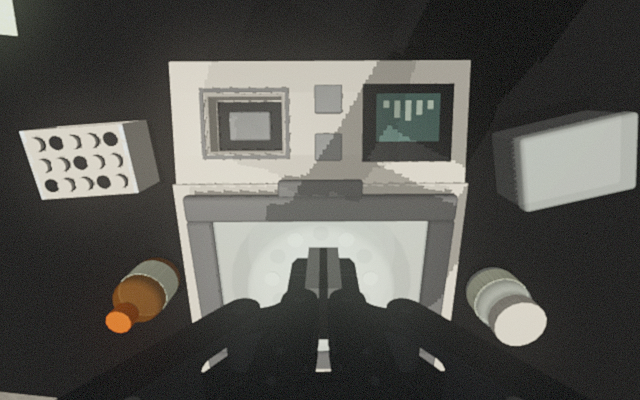

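The lid looks closed or nearly so, with its bar at v≈207 and tab at v≈187, but the tip met no stop. I'll check the heights from the wrist depth and where the fingertip really is.

```bash
python3 - <<'E'
from h import *
w=np.load("w2.npy",allow_pickle=True).item(); W=(cloud(w,w["T"])-C)@RM
for n,(u,v) in dict(bar1=(220,208),bar2=(290,208),bar3=(345,208),bar4=(430,208),tab=(310,187),sideL=(205,270),sideR=(440,270),deckL=(182,230),deckR=(463,230),ledge=(230,190),panel=(345,80),start=(328,146),stop=(328,98),key=(250,126),rim=(203,125),bench=(560,50),tip1=(315,252),tip2=(330,252),tip3=(322,262)).items():
    print(n,np.nanmedian(W[v-1:v+2,u-1:u+2].reshape(-1,3),0).round(4))
M=np.linalg.inv(w["mount"])
for z in(OH,0.): 
    c=M@np.array([0,0,z,1]); print("proj",z,w["fx"]*c[0]/c[2]+w["cx"],w["fy"]*c[1]/c[2]+w["cy"],c[2])
print(w["mount"].round(3))
f=w["depth"]; print(f[240:300:6,316].round(3),f[240:300:6,330].round(3))
E
```

```text
bar1 [-0.0286 -0.0728  0.1347]
bar2 [-0.029  -0.0232  0.135 ]
bar3 [-0.0289  0.0158  0.135 ]
bar4 [-0.0289  0.0761  0.1348]
tab [-0.0441 -0.0089  0.1337]
sideL [ 0.0219 -0.0896  0.1322]
sideR [0.022  0.0894 0.1324]
deckL [-0.0049 -0.1093  0.1177]
deckR [4.490e-02 1.624e-01 1.000e-04]
ledge [-0.0375 -0.0694  0.118 ]
panel [-0.1155  0.0161  0.1034]
start [-0.07    0.0039  0.1165]
stop [-0.1032  0.0038  0.1105]
key [-0.082  -0.0567  0.0925]
rim [-0.0843 -0.0874  0.1091]
bench [-0.1465  0.2342  0.0005]
tip1 [-0.0414 -0.0035  0.2288]
tip2 [-0.0412  0.003   0.2285]
tip3 [-0.0411 -0.0005  0.2378]
proj 0.022 323.4186243227558 244.6602676114212 0.17910602210401638
proj 0.0 323.5567987208241 265.05516887220887 0.15814692399916552
[[-0.    -0.953 -0.304  0.077]
 [ 1.    -0.     0.001 -0.001]
 [-0.002 -0.304  0.953 -0.141]
 [ 0.     0.     0.     1.   ]]
[0.242 0.244 0.147 0.142 0.137 0.133 0.128 0.124 0.119 0.121] [0.243 0.244 0.148 0.142 0.137 0.133 0.127 0.123 0.12  0.115]
```

The lid still stands about 0.05 rad open: the bar is at z 0.135 instead of 0.127. The real fingertip seems to be only about 1–2 mm ahead of the TCP. I'll push on by force, then use the stop to calibrate the tip.

```bash
python3 - <<'E'
from h import *
print(r.finger_overhang,r.current_opening())
P,q=pose([-.030,0,.116]); r.move_linear(P,vel=.15)
for z in np.arange(.113,.095,-.001):
    P,q=pose([-.030,0,z]); r.move_linear(P,vel=.05)
    f=np.mean([F() for _ in range(5)],0); print(round(z,4),f.round(2),np.round(r.current_tool_pos()[2],4))
    if f[2]>8: break
P,q=pose([-.030,0,.16]); r.move_linear(P,vel=.15)
p=r.current_tool_pos();T=np.eye(4);T[:3,:3]=Ro.from_quat(r.current_ee_rot()).as_matrix();T[:3,3]=p
w=grab("wrist"); save(w,"w3.png"); np.save("w3.npy",dict(w,T=T@w["mount"]),allow_pickle=True)
W=(cloud(w,T@w["mount"]).reshape(-1,3)-C)@RM
for y0,y1 in((-.09,-.05),(.05,.09)):
    s=W[(W[:,1]>y0)&(W[:,1]<y1)&(W[:,0]>-.036)&(W[:,0]<-.024)&(W[:,2]<.15)];print(np.nanmedian(s[:,2]),len(s))
print(r.current_t())
E
```

```text
0.022 -0.0008292878035060863
0.113 [-0.19 -0.09  0.08] 0.1355
0.112 [ 0.54  0.27 -0.11] 0.1342
0.111 [ 0.46  0.2  -0.22] 0.133
0.11 [-0.31 -0.3   0.79] 0.1319
0.109 [0.28 0.07 0.14] 0.1309
0.108 [-0.01 -0.32  0.39] 0.1299
0.107 [ 0.04  0.17 -0.09] 0.1289
0.106 [-2.29  0.8   5.71] 0.1284
0.105 [-5.59  1.25 14.8 ] 0.1283
0.12691116443482497 1176
0.1271801515811233 1166
16.2333
```

View pics/w3.png

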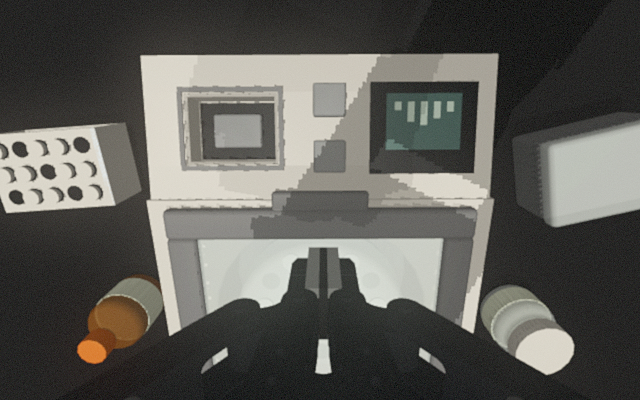

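The lid is now shut: the bar is at z 0.127 on both sides and the stop was felt at 15 N. The TCP stopped at 0.1284, so the real tip offset is about 1.5 mm. The well is at about (231,128) with the key at (238,131). Next I'll refine the key position and check the finger profile against the well.

```bash
python3 - <<'E'
from h import *
w=np.load("w3.npy",allow_pickle=True).item(); W=(cloud(w,w["T"])-C)@RM
n=np.array([-np.sin(np.radians(10)),0,np.cos(np.radians(10))])
# panel plane from plain panel points
s=W[(abs(W[...,1]+.02)<.008)&(W[...,0]>-.12)&(W[...,0]<-.05)]; h0=np.median(s@n); print("panel h",h0,np.std(s@n))
D=h0-W@n; roi=np.zeros(D.shape,bool); roi[80:180,170:295]=1
k=(roi&(D>.014)&(D<.0178)&(w["pixels"].mean(-1)>100)).astype(np.uint8)
_,L,st,ce=cv2.connectedComponentsWithStats(k); i=1+np.argmax(st[1:,4]); p=W[L==i]
print("key",st[i],ce[i],p.mean(0),np.ptp(p,axis=0),(p.min(0)+p.max(0))/2,"depth",np.median(D[L==i]))
b=(roi&(D>.006)); q=W[b]; print("well",np.percentile(q,[1,99],axis=0))
for y in(-.055,): print("mouth z",(h0+np.sin(np.radians(10))*-.0875)/np.cos(np.radians(10)))
# finger profile in tool frame
Tt=w["T"]@np.linalg.inv(w["mount"]); X=(cloud(w,w["T"])-Tt[:3,3])@Tt[:3,:3]
for a in np.arange(-.06,.01,.005):
    m=(X[...,2]>a)&(X[...,2]<a+.005)&(abs(X[...,0])<.04)&(abs(X[...,1])<.08); 
    if m.any(): print(round(a,3),X[m][:,:2].min(0).round(3),X[m][:,:2].max(0).round(3))
E
```

```text
panel h 0.12181673291658314 0.000736207662621101
key [ 214  114   48   33 1534] [237.46284224 130.10756193] [-0.08267718 -0.0570923   0.0926808 ] [0.02093875 0.03203073 0.0066856 ] [-0.08264798 -0.05736899  0.09266453] depth 0.016193787023733093
well [[-0.10396516 -0.08487668  0.08352601]
 [-0.06221725 -0.03366799  0.1019836 ]]
mouth z 0.10826734156448604
-0.06 [-0.01  -0.043] [0.013 0.041]
-0.055 [-0.012 -0.039] [0.015 0.038]
-0.05 [-0.012 -0.035] [0.014 0.034]
-0.045 [-0.008 -0.031] [0.014 0.03 ]
-0.04 [-0.011 -0.018] [0.013 0.017]
-0.035 [-0.009 -0.014] [0.012 0.013]
-0.03 [ 0.006 -0.014] [0.012 0.013]
-0.025 [ 0.006 -0.014] [0.012 0.013]
-0.02 [ 0.006 -0.014] [0.012 0.013]
-0.015 [ 0.006 -0.014] [0.012 0.013]
-0.01 [ 0.006 -0.014] [0.012 0.013]
-0.005 [ 0.006 -0.011] [0.011 0.011]
```

```bash
sed -i 's/OH=r.finger_overhang/OH=0.0015/' h.py && python3 - <<'E'
from h import *
n=np.array([-np.sin(np.radians(10)),0,np.cos(np.radians(10))]); nw=RM@n
K=np.array([-.0835,-.056,.0926]); t=np.radians(10)
at=lambda h: pose(K+h*n,t)
P,q=pose([-.05,-.02,.20]); r.move_linear(P,vel=.2)
P,q=at(.06); r.move_linear(P,q,vel=.15)
f0=np.mean([F() for _ in range(8)],0)@nw
P,q=at(.004); r.move_linear(P,vel=.08)
print("f0",f0,F()@nw,r.current_t())
ok=0
for h in np.arange(.002,-.0095,-.0005):
    P,q=at(h); r.move_linear(P,vel=.03); f=np.mean([F() for _ in range(6)],0); g=f@nw-f0
    print(round(h,4),round(g,2),((np.array(r.current_tool_pos())-P)@nw*1e3).round(2),f.round(1))
    if np.linalg.norm(f)>25: break
    if g>11: ok=1; break
if ok:
    t0=r.current_t()
    while r.current_t()-t0<3.8:
        r.sleep(.6); print("hold",round(r.current_t()-t0,2),round(np.mean([F() for _ in range(6)],0)@nw-f0,2),((np.array(r.current_tool_pos())-pose(K,t)[0])@nw*1e3).round(2))
    P,q=at(.06); r.move_linear(P,vel=.1)
print(ok,r.current_t())
E
```

```text
f0 -0.02677963460669067 0.7741988433167404 18.0583
0.002 -0.27 0.22 [-0.5 -0.  -0.4]
0.0015 -0.0 0.05 [0.7 0.1 0.1]
0.001 0.5 -0.03 [-0.5 -0.1  0.4]
0.0005 -0.18 -0.02 [-0.2 -1.2 -0.3]
0.0 1.12 0.04 [ 0.  -0.4  1.1]
-0.0005 1.68 0.05 [0.2 0.3 1.7]
-0.001 3.41 0.04 [0.2 0.  3.5]
-0.0015 2.84 0.02 [-0.3 -0.1  2.8]
-0.002 2.58 0.01 [-0.2  0.1  2.6]
-0.0025 3.29 0.0 [-0.2  0.6  3.3]
-0.003 3.39 0.02 [-0.5  1.1  3.4]
-0.0035 3.53 0.01 [-0.7 -0.   3.4]
-0.004 5.17 0.03 [-1.2  0.1  5. ]
-0.0045 10.79 0.38 [-4.5  0.2 10.1]
-0.005 16.03 0.74 [-5.5  1.3 15.3]
hold 0.6 17.09 -4.26
hold 1.2 16.23 -4.26
hold 1.8 15.55 -4.28
hold 2.4 16.89 -4.26
hold 3.0 17.07 -4.26
hold 3.6 16.59 -4.24
hold 4.2 17.41 -4.28
1 26.8083
```

The key followed its spring curve from h=0, bottomed at 4 mm of travel, and stayed bottomed for over 4 s. I'll retreat clear of the machine and check before handing in.

```bash
python3 - <<'E'
from h import *
p=np.array(r.current_tool_pos()); r.move_linear([p[0]-.05,p[1],p[2]+.12],vel=.15)
p=r.current_tool_pos();T=np.eye(4);T[:3,:3]=Ro.from_quat(r.current_ee_rot()).as_matrix();T[:3,3]=p
w=grab("wrist"); W=(cloud(w,T@w["mount"]).reshape(-1,3)-C)@RM
for n,(x,y,a) in dict(barR=(-.03,-.07,.006),barL=(-.03,.07,.006),key=(-.083,-.056,.006),start=(-.07,.005,.005),stop=(-.104,.005,.005)).items():
    s=W[(abs(W[:,0]-x)<a)&(abs(W[:,1]-y)<a)&(W[:,2]<.16)]; print(n,np.round(np.median(s[:,2]),4) if len(s) else None)
d=grab("top"); save(d,"end.png"); print(F(),r.current_t())
E
```

```text
barR None
barL 0.1272
key 0.0927
start 0.1166
stop 0.1104
[ 1.24501471  0.21225877 -0.3923379 ] 27.925
```

View pics/end.png

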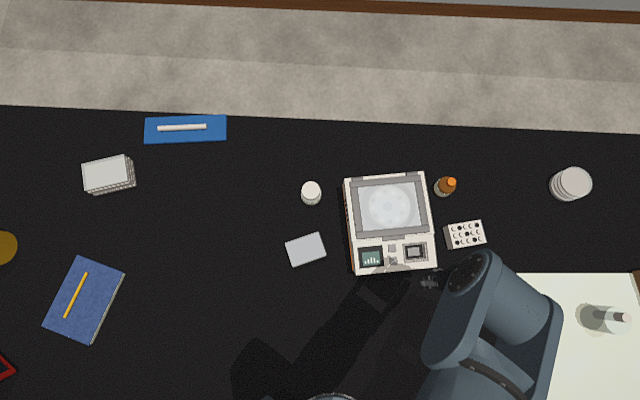

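The final view shows the lid shut at (390,205) and the jar (311,193), bottle (446,187), rack (465,234) and tip box (305,249) where they started. The pulse key is back up and the arm is clear.

```bash
python3 -c "
from cell import r
print(r.hand_in())"
```

```text
the job is handed in; nothing more can be done
None
```

I handed the job in at about 28 s: the lid is fully shut, the pulse key was held bottomed for about 4 s and released, the start and stop keys were not pressed, and the bottle, jar, rack and tip box have not moved.

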